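# Hang the stained slides up to drain

### The job

Using the two-pronged wire lifter, lift the rack of glass slides out of the white staining dish by its wire handle and hang it on the horizontal bar of the drain stand, so that the kink in the handle sits in the dip of the bar and the rack hangs level and free over the green tub below it. Keep the gripper itself off the rack and stand, keep the rack upright all the way and leave the bottles, slide box and gauze roll where they are. Afterwards stand the lifter upright on the bench again.

Things in the scene. Friction and masses are not known exactly. Their poses are not given: they have to be found in the camera images.
- rack: Loose steel wire rack of ten glass slides, 160 g, in the dish. Origin: centre of underside, z up. Cage 78 (x) by 96 (y), 31 mm high. Rigid handle of 4 mm wire in the plane x = 0: legs at y = +-46 rise to a crown along y, wire centre 100 mm above the origin, flat for |y| = 10 to 38; its middle (|y| < 10) is bent up into an inverted V peaking at 110. Open below the crown down to 31 mm. Symmetric.
- rack_kink (a point): Point inside the V kink of the rack's handle, at (0, 0, 101.5 mm) in the rack's frame: where the centre line of the 8 mm bar lies when the kink rests on it.
- stand: Fixed drain stand. Origin: on the table straight below the dip of its bar; x runs along the bar from its free end to the post. Base plate x -92 to +123, 112 wide, 6 mm thick. Post 14 mm thick at x = +104, 206 mm high, clamp block 26 mm wide. The pale green drip tub (177 in x, 127 in y, rim 68 mm above the table) is fixed on the base below the bar.
- bar_seat (a point): Centre line of the bar in its dip, 180 mm above the stand's origin. The bar is an 8 mm rod along the stand's x: centre 184 mm high from the post to x = +22, dipping to 180 between x = +7 and -7, back to 184 at x = -21.
- bar_tip (a point): Centre of the 10 mm ball that ends the bar's upturned free tip, at (-28, 0, 190 mm) in the stand's frame.
- dish: Fixed white open staining dish, 104 (x) by 118 (y) mm, rim 54 mm high with a flange to x = +-56 and lugs to y = +-71; inside 96 by 110 mm, floor 4 mm thick. Origin: centre of its underside.
- lifter: Loose rack lifter, 120 g, standing on its wire foot. Origin: on the table, z up, x the way the prongs point. Two 5 mm wire prongs at y = +-22 lie along the foot from x = -40 to +28 (upper edge 5 mm high); their tips turn up to x = 34, top 12.5 mm high. Two 5 mm wires rise at x = -8, y = +-22, closing in above 50 mm, to the grip; open between them.
- lifter_grip (a point): Centre of the lifter's black rubber grip, at (-8, 0, 97 mm) in the lifter's frame. The grip is 22 mm thick (x), 36 mm wide (y) and spans 62 to 132 mm above the foot.
- stain_a: Amber dropper bottle, 36 mm across, 104 mm high, loose; a bystander. Origin: centre of its underside.
- stain_b: A second amber dropper bottle, 36 mm across, 104 mm high, loose; a bystander. Origin: centre of its underside.
- slides: Small orange-yellow cardboard slide box, 34 x 82 x 31 mm, loose; a bystander. Origin: centre of its underside.
- gauze: White gauze roll, 58 mm across, 50 mm high, loose; a bystander. Origin: centre of its underside.

How it is judged (in metres and radians):
On the way, in this order (a step that is already met when the one before it is completed fails the run):
1. the rack hangs on the lifter's prongs, lifted clear of the dish (height (world z) of rack above 0.06 m and contact force between lifter and rack above 0.5 N), for 0.2 s.
2. the rack hangs by the kink of its handle in the dip of the bar, off the lifter (distance between rack_kink and bar_seat below 0.012 m and contact force between stand and rack above 0.5 N and contact force between lifter and rack below 0.05 N), for 0.2 s.
At the end, for the whole second after the job is handed in: The rack hangs still on the stand's bar alone, its kink within 12 mm of the bar's dip and tilted less than 0.15 rad; the lifter stands upright (within 0.1 rad) on the bench top, at rest and clear of the rack (all of step 2 and angle between rack's own z axis and vertical below 0.15 rad and linear speed of rack below 0.05 m/s and height (world z) of lifter between -0.005 and 0.005 m and angle between lifter's own z axis and vertical below 0.1 rad and linear speed of lifter below 0.03 m/s); the robot touches nothing.
It fails at once if the gripper touches the rack (contact force between any of the fingers, the arm and rack above 0.5 N).
It fails at once if the gripper strikes the drain stand (contact force between any of the fingers, the arm and stand above 3 N).
It fails at once if the rack tips by more than 0.6 rad, so that slides would fall out (angle between rack's own z axis and vertical above 0.6 rad).
It fails at once if a bottle, the slide box or the gauze roll is displaced by more than 20 mm (distance of any of stain_a, stain_b, slides, gauze from where it was at the start of the episode above 0.02 m).
It also fails if it takes over 59 s, if anything falls off the work surface, if the arm or the gripper's body presses on something with over 40 N, if the wrist force passes 120 N, or if a joint passes its speed limit or range.

### The arm

A 6-joint arm with a two-finger parallel gripper is mounted at the origin on a cart in front of the work surface, level with it; the furniture and walls round the work are solid. World frame = base frame: x ahead of the robot, y to its left, z up, the work surface at z = 0. Lengths are in mm, angles in rad, forces in N, time in s.
With the tool pointing down it reaches from about 275 to 1000 mm from the base axis. Payload 8.4 kg.
Tool frame: the origin (TCP) lies midway between the tips of the shut fingers; the grasp point (between the pads) lies 19 mm behind it; z points along the fingers, y is the line along which they close (so a half turn about z gives the same grasp; the last joint's range is limited). The gripper opens to 85 mm and grips with 20 to 120 N. Pads are 22 mm wide; open, the fingers measure 114 mm over their backs; the gripper's body (76 mm by 85 mm) begins 54 mm behind the grasp point. The pads swing forward as they close: fully open they stand 13 mm farther back than shut.
Start: joints at [-1.232, 0.353, 1.633, -0, 1.155, -0.002], TCP at [208.899, -589.058, 231.281] pointing down, gripper open.
Joint ranges: [-2.63, 2.63], [-0.92, 2.1], [0.06, 2.66], [-1.3, 4.44], [0, 2.69], [-3.02, 3.02]. Speed limits (rad/s): [2.22, 2.22, 2.79, 3.14, 3.14, 3.14].

### API

Orientations are given as [roll, pitch, yaw] about the fixed x, y, z axes, in that order (R = Rz(yaw) Ry(pitch) Rx(roll)).
In Python, from rig import r, cams gives the robot as it stands. The module is installed in compiled form; this text tells all that it offers.
- The arm moves only by the tool send_rows, never from a script. Its argument "targets" is one flat list of numbers, 7 for each row, row after row: the shift along the tool's x, y, z in m, then the turn, a rotation vector about the tool's x, y, z in rad, then the opening, from -1 (shut) to 1 (fully open). In form: [tx, ty, tz, wx, wy, wz, fingers, tx, ty, tz, wx, wy, wz, fingers, ...]. A call has 1 to 12 rows; each row is the pose to reach, as a shift and turn from the pose commanded when the call began, along the tool's axes at that moment; what a row does not reach only later rows make up. A row lasts 1/12 s, in which the tool goes at most 41.7 mm and 7.16 degrees, less where a joint would pass 70% of its speed; a pose out of reach is approached as far as the arm can. A call with a gripper value outside its range is refused whole. The fingers move at their own pace and stop on an object; "grip_force" is the grip in N (left out, the last holds). Time passes only in rows, so rows that repeat a pose let the fingers close. It gives the time, the measured TCP pose, the force, the opening and the grip force at its end, in the units of the state.
- r.sense(): the state, without advancing time (a new reading comes with each control period).
- cams.grab_frame(name): name is "side" or "top"; returns a dict with "color" (384x512x3 uint8, blue, green, red), "fx", "fy", "cx", "cy" (pixels), "xyz" and "attitude" of the camera in the world. Camera axes: x right, y down, z forward; pixel columns grow to the right and rows downward; lengths in mm; the calibration is good to about 2 mm. A picture is of the moment at which its call begins. There is no depth.
- r.sign_off(): hands the job in; it is judged then, once.
The state is a dict: "clock": time; "qpos": joint angles; "qvel": joint speeds; "joint_efforts": joint torques, N m; "eef_pos": TCP position; "tcp_rot": TCP orientation; "contact_force": force on the tool from outside, world axes, zero at the start; "wrist_torque": the same for the moment, N m; "opening": opening from 0.0 (shut) to 1.0 (fully open); "grasp_force": force on a finger pad.
Only numpy, scipy, OpenCV 4.12 (cv2) and the standard library are available. Lean on these libraries where they do the work, as an engineer would, in place of code of your own. Each camera call takes 0.05 s, during which the arm holds its last target. There are 200 camera calls.

## Working session

There is one attempt and no reset: what is moved stays moved. The work goes in short steps, Python scripts to look and compute and a tool call to move; the robot and the scene stay as the last step left them, time stands still between calls to the robot, and variables do not carry over. Pictures are saved under pics/ and viewed, at most 10 in all, crops included, and the job is handed in when it is done.

Besides the shell and the picture viewer there is one more tool, called as name(argument=value, ...), one argument or row to a line, values as JSON. send_rows: Moves the arm, as the interface text tells. Its arguments: {"type":"object","properties":{"targets":{"type":"array"},"grip_force":{"type":"number"}},"required":["targets"]}

```bash
mkdir -p pics; cat > h.py <<'E'
import numpy as np, cv2
from scipy.spatial.transform import Rotation as R
from rig import r, cams
def grab(n,save=None):
    f=cams.grab_frame(n)
    if save: cv2.imwrite(f'pics/{save}.png',f['color'])
    return f
def rot(f): 
    a=np.array(f['attitude'],float)
    return a if a.shape==(3,3) else R.from_euler('xyz',a).as_matrix()
def ray(f,u,v):
    d=rot(f)@np.array([(u-f['cx'])/f['fx'],(v-f['cy'])/f['fy'],1]); return np.array(f['xyz'],float),d/np.linalg.norm(d)
def onz(f,u,v,z):
    o,d=ray(f,u,v); return o+d*(z-o[2])/d[2]
def proj(f,p):
    q=rot(f).T@(np.array(p,float)-np.array(f['xyz'],float)); return np.array([f['fx']*q[0]/q[2]+f['cx'],f['fy']*q[1]/q[2]+f['cy']])
def two(f1,p1,f2,p2):
    a,d=ray(f1,*p1); b,e=ray(f2,*p2)
    s=np.linalg.lstsq(np.c_[d,-e],b-a,rcond=None)[0]; x,y=a+s[0]*d,b+s[1]*e
    return (x+y)/2,np.linalg.norm(x-y)
E
python3 - <<'E'
from h import *
for n in('side','top'):
    f=grab(n,n+'0'); print(n,{k:f[k] for k in f if k!='color'},rot(f).round(3).tolist())
print(r.sense())
E
```

```text
side {'fx': 388.5629237874432, 'fy': 388.5629237874432, 'cx': 253.94769469374782, 'cy': 186.20420852745067, 'xyz': array([  479.51701961, -1039.25711373,   490.88653114]), 'attitude': array([-1.94928398e+00,  3.09476443e-05, -1.05981253e-01])} [[0.994, -0.039, 0.098], [-0.106, -0.367, 0.924], [-0.0, -0.929, -0.37]]
top {'fx': 374.4117985231664, 'fy': 374.4117985231664, 'cx': 251.9315954682327, 'cy': 189.20272649706183, 'xyz': array([ 517.63579821, -123.75604988, 1102.08569948]), 'attitude': array([-3.09051113, -0.00527376, -1.59796728])} [[-0.027, -0.998, 0.051], [-1.0, 0.027, -0.007], [0.005, -0.051, -0.999]]
{'clock': 0.1, 'qpos': array([-1.23238294e+00,  3.53557113e-01,  1.63407520e+00, -1.28877806e-05,
        1.15520610e+00, -2.43667947e-03]), 'qvel': array([ 0.00179316, -0.00020193, -0.00240545, -0.00048123,  0.00159025,
       -0.00126837]), 'joint_efforts': array([ 6.67991844e-04, -6.06356335e+01, -3.42818892e+01,  7.32999069e-05,
        3.97709911e-03, -2.17658373e-05]), 'eef_pos': array([ 208.75961845, -588.64071949,  230.64375222]), 'tcp_rot': array([-3.14034687e+00,  8.74870616e-06,  3.40855284e-01]), 'contact_force': array([-0.31760278, -0.37814157, -0.45052177]), 'wrist_torque': array([-0.01622795,  0.00334374, -0.01321942]), 'grasp_force': 0.0, 'opening': 1.0030466757999117}
```

View pics/side0.png

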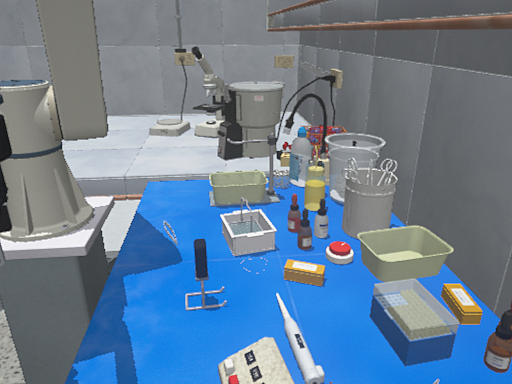

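View pics/top0.png

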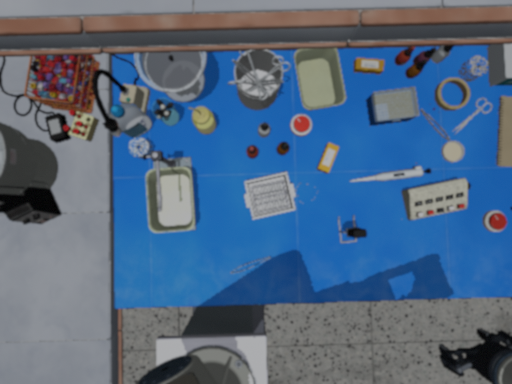

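Side view: lifter at about (205,280), dish with rack at (248,230), stand and tub at (240,187). In the top view, the lifter is at (350,230), the dish at (270,195) and the stand at (172,190). I'll enlarge crops for feature points.

```bash
python3 - <<'E'
import cv2,numpy as np
s=cv2.imread('pics/side0.png');t=cv2.imread('pics/top0.png')
a=cv2.resize(t[145:250,135:235],None,fx=4,fy=4,interpolation=cv2.INTER_CUBIC)
b=cv2.resize(t[145:250,235:335],None,fx=4,fy=4,interpolation=cv2.INTER_CUBIC)
cv2.imwrite('pics/tcrop.png',np.hstack([a,b]))
a=cv2.resize(s[120:270,200:300],None,fx=4,fy=4,interpolation=cv2.INTER_CUBIC)
b=cv2.resize(s[230:320,170:240],None,fx=5,fy=5,interpolation=cv2.INTER_CUBIC)
b=cv2.copyMakeBorder(b,0,600-450,0,0,0)
cv2.imwrite('pics/scrop.png',np.hstack([a,b]))
E
```

```text
(no output)
```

View pics/tcrop.png

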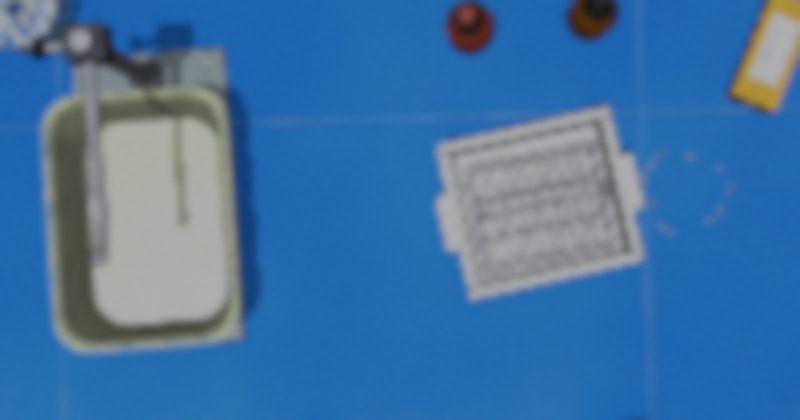

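View pics/scrop.png

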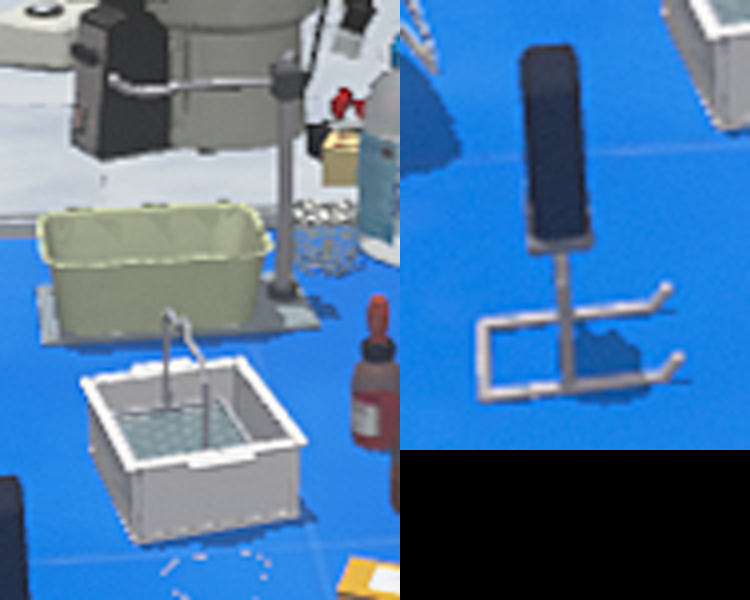

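The top crop shows the tub and the bar running along image-vertical (post end up). The dish is rotated about 12° and its handle is not visible from above. The side crop shows the handle at (243,199), the bar tip at about (228,139) and the lifter's wire corners and prong tips clearly. Next I'll compute positions and enlarge the handle, bar and top view of the lifter.

```bash
python3 - <<'E'
from h import *
s=grab('side');t=grab('top')
S=lambda u,v,z:onz(s,u,v,z).round(1)[:2]
T=lambda u,v,z:onz(t,u,v,z).round(1)[:2]
print('rear',S(187,294.4,2.5),S(187.4,309,2.5),'tips',S(223.4,287,10),S(226,301,10),'griptop',S(200,240,132))
print('dish S',[S(*p,54) for p in [(221.2,215),(260,210),(276.2,230),(233.7,237.5)]])
print('dish T',[T(235+a/4,145+b/4,54) for a,b in [(437-400,145),(610-400,107),(645-400,262),(470-400,300)]])
print('tub T',[T(135+a/4,145+b/4,68) for a,b in [(42,92),(228,88),(243,340),(62,352)]])
print('bar T',T(135+92/4,145+60/4,184),T(135+100/4,145+262/4,190),'ball S',S(228,139.5,190))
g=cv2.cvtColor(t['color'],cv2.COLOR_BGR2HSV)
m=(g[...,2]<60); m[:220]=0;m[245:]=0;m[:,:335]=0;m[:,375:]=0
m=m&(g[...,1]<150)
n,l,st,c=cv2.connectedComponentsWithStats(m.astype(np.uint8)); 
print(st[1:],c[1:]); print([T(*x,132) for x in c[1:]])
a=cv2.resize(s['color'][190:240,215:285],None,fx=8,fy=8,interpolation=cv2.INTER_CUBIC)
b=cv2.resize(s['color'][125:155,220:285],None,fx=8,fy=6,interpolation=cv2.INTER_CUBIC)
b=cv2.resize(s['color'][125:155,220:290],None,fx=8,fy=6,interpolation=cv2.INTER_CUBIC)
c=cv2.resize(t['color'][210:250,330:370],None,fx=6,fy=6,interpolation=cv2.INTER_CUBIC)
o=np.vstack([a,b]); o=np.hstack([o,cv2.copyMakeBorder(c,0,o.shape[0]-240,0,0,0)]); print(o.shape); cv2.imwrite('pics/z.png',o)
E
```

```text
rear [ 414.3 -386.3] [ 417.4 -430.9] tips [ 487.4 -380. ] [ 490.9 -424.7] griptop [ 447.  -399.6]
dish S [array([ 491.1, -136.6]), array([ 593.6, -117.3]), array([ 618.5, -231.8]), array([ 516.2, -257.2])]
dish T [array([ 594. , -109.8]), array([ 617.5, -232. ]), array([ 508.1, -253. ]), array([ 485., -130.])]
tub T [array([637. , 162.4]), array([636.4,  33.7]), array([462.3,  26.7]), array([457.5, 151. ])]
bar T [642.6  99.3] [518.3  94.8] ball S [522.2  98.9]
[[348 228  17   9 118]] [[355.8220339  232.07627119]]
[array([ 449. , -395.5])]
(580, 800, 3)
```

View pics/z.png

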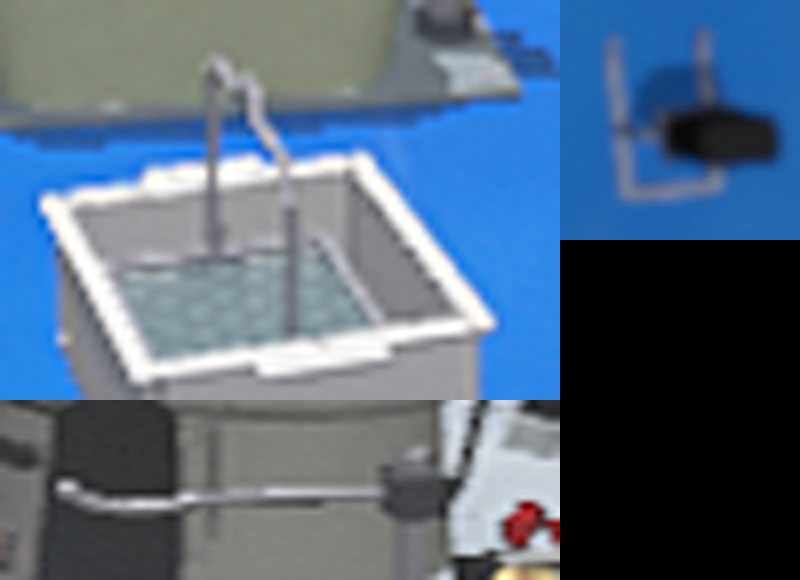

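The handle's far shoulder is at crop (212,65), its kink at about (248,80) and its near shoulder at (287,165). The bar tip ball is at (67,487), the dip near (125,503), and the lifter wires show in both views.

```bash
python3 - <<'E'
from h import *
s=grab('side');t=grab('top')
S=lambda u,v,z:onz(s,u,v,z).round(1)[:2]
T=lambda u,v,z:onz(t,u,v,z).round(1)[:2]
z=lambda a,b:(215+a/8,190+b/8)
print('shoulders',S(*z(212,68),100),S(*z(287,165),100),'kink',S(*z(248,80),110))
print('base legs',S(*z(215,250),35),S(*z(291,330),35))
print('lifter T tips',T(339.2,216.7,10),T(353.8,215.8,10),'rear',T(341.2,242.5,2.5),T(356.3,240.8,2.5), 'blob',T(355.8,232.1,110))
print('grip top far edge',T(330+(778-560)/6,210+138/6,132))
print('ball',two(s,(228.4,139.5),t,(135+100/4,145+258/4)))
print('clamp bar',two(s,(220+385/8,125+92/6),t,(135+92/4,145+60/4)))
for x in(0,20,60): print('dip',S(220+(118 + 0)/8,125+103/6,180))
E
```

```text
shoulders [ 543.4 -141.9] [ 559.9 -215.5] kink [ 552.  -175.2]
base legs [ 543.7 -140. ] [ 562.8 -196.6]
lifter T tips [ 486.3 -383. ] [ 487.7 -425.7] rear [ 410.7 -387.7] [ 414.4 -432.1] blob [ 447.4 -401.6]
grip top far edge [ 445.9 -422.5]
ball (array([522.00184098,  94.43998149, 191.159812  ]), np.float64(2.4712264930213363))
clamp bar (array([643.30952217,  99.32587576, 183.81201455]), np.float64(1.352025502890686))
dip [542.6 103.2]
dip [542.6 103.2]
dip [542.6 103.2]
```

```bash
cat >> h.py <<'E'
def d(x,y,z,yaw,lvl=True):
    s=r.sense(); M=R.from_euler('xyz',s['tcp_rot']); G=R.from_euler('xyz',[np.pi,0,yaw])
    print('t',s['clock'],'pos',s['eef_pos'].round(1),'rot',s['tcp_rot'].round(4),'op',round(s['opening'],3),'F',s['contact_force'].round(2))
    print('shift m',(M.inv().apply(np.array([x,y,z])-s['eef_pos'])/1000).round(4),'turn',(M.inv()*G).as_rotvec().round(4))
E
python3 -c "
from h import *
d(447.5,-406,230,.077)"
```

```text
t 0.3 pos [ 208.8 -588.9  231. ] rot [-3.1411  0.      0.3408] op 1.002 F [ 0.88 -0.58  0.22]
shift m [ 0.2861 -0.0926  0.0011] turn [-5.000e-04  1.000e-04  2.638e-01]
```

send_rows(
  targets=[0.286,-0.092,0,0,0,0.264,1,0.286,-0.092,0,0,0,0.264,1,0.286,-0.092,0,0,0,0.264,1,0.286,-0.092,0,0,0,0.264,1,0.286,-0.092,0,0,0,0.264,1,0.286,-0.092,0,0,0,0.264,1,0.286,-0.092,0,0,0,0.264,1,0.286,-0.092,0,0,0,0.264,1,0.286,-0.092,0,0,0,0.264,1,0.286,-0.092,0,0,0,0.264,1,0.286,-0.092,0,0,0,0.264,1],
)

```text
clock: 1.22
eef_pos: [446.8, -407.4, 231.2]
tcp_rot: [3.141, 0.001, 0.076]
contact_force: [0.3, -0.2, -0.5]
opening: 1.001
grasp_force: 0.0
```

```bash
python3 -c "
from h import *
d(447.5,-406,80,.077)"
```

```text
t 1.2167 pos [ 446.8 -407.4  231.2] rot [3.1415e+00 6.0000e-04 7.6500e-02] op 1.001 F [ 0.31 -0.15 -0.45]
shift m [ 0.0009 -0.0014  0.1512] turn [ 0.0001  0.0006 -0.0005]
```

send_rows(
  targets=[0.001,-0.001,0.038,0,0,0,1,0.001,-0.001,0.076,0,0,0,1,0.001,-0.001,0.11,0,0,0,1,0.001,-0.001,0.135,0,0,0,1,0.001,-0.001,0.147,0,0,0,1,0.001,-0.001,0.151,0,0,0,1,0.001,-0.001,0.151,0,0,0,1,0.001,-0.001,0.151,0,0,0,1],
)

```text
clock: 1.88
eef_pos: [448.9, -406.8, 81.6]
tcp_rot: [3.14, -0.001, 0.076]
contact_force: [0.5, -0.1, 0.3]
opening: 0.998
grasp_force: 0.0
```

send_rows(
  targets=[0,0,0,0,0,0,0.3,0,0,0,0,0,0,0.1,0,0,0,0,0,0,0,0,0,0,0,0,0,-0.1,0,0,0,0,0,0,-0.2,0,0,0,0,0,0,-0.4,0,0,0,0,0,0,-1,0,0,0,0,0,0,-1,0,0,0,0,0,0,-1,0,0,0,0,0,0,-1],
  grip_force=90,
)

```text
clock: 2.72
eef_pos: [449.0, -405.9, 81.2]
tcp_rot: [3.141, -0.001, 0.077]
contact_force: [-0.8, -0.3, 6.8]
opening: 0.405
grasp_force: 88.7
```

```bash
python3 - <<'E'
from h import *
s=grab('side');t=grab('top')
d(447.5,-406,200,.2)
a=cv2.resize(s['color'][200:320,150:270],(480,480),interpolation=cv2.INTER_CUBIC)
cv2.imwrite('pics/g1.png',a)
E
```

```text
t 2.8167 pos [ 449.  -406.    81.2] rot [ 3.1408e+00 -7.0000e-04  7.7000e-02] op 0.414 F [-1.24  0.12  7.26]
shift m [-0.0014  0.     -0.1188] turn [ 0.0008 -0.0007 -0.123 ]
```

View pics/g1.png

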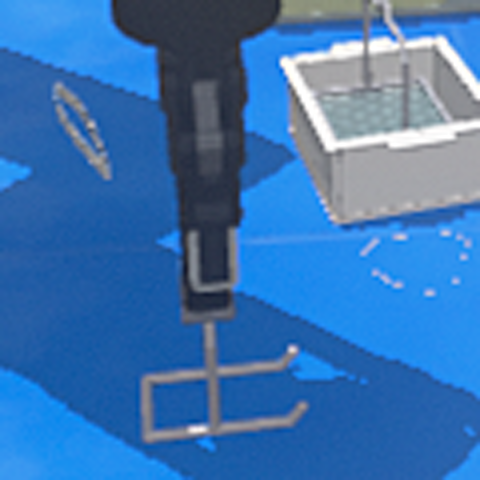

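Lifter is held square, with prongs in the same place: rear corners at (187,295) and (187,309), tips at (223,287) and (225.5,301). Lifting.

send_rows(
  targets=[0,0,-0.01,0,0,0,-1,0,0,-0.03,0,0,0,-1,0,0,-0.055,0,0,0,-1,0,0,-0.07,0,0,0,-1,0,0,-0.073,0,0,0,-1,0,0,-0.073,0,0,0,-1],
)

```text
clock: 3.32
eef_pos: [449.1, -406.1, 154.6]
tcp_rot: [3.14, -0.002, 0.077]
contact_force: [0.5, -0.2, -1.7]
opening: 0.413
grasp_force: 89.7
```

```bash
python3 -c "
from h import *
d(478,-194.5,154,.21)"
```

```text
t 3.3167 pos [ 449.1 -406.1  154.6] rot [ 3.14e+00 -1.60e-03  7.69e-02] op 0.413 F [ 0.53 -0.18 -1.71]
shift m [ 0.045  -0.2087  0.0003] turn [ 0.0017 -0.0015 -0.1331]
```

send_rows(
  targets=[0.004,-0.02,0,0,0,-0.02,-1,0.011,-0.05,0,0,0,-0.04,-1,0.018,-0.085,0,0,0,-0.06,-1,0.026,-0.12,0,0,0,-0.08,-1,0.033,-0.155,0,0,0,-0.1,-1,0.04,-0.185,0,0,0,-0.12,-1,0.044,-0.204,0,0,0,-0.133,-1,0.045,-0.209,0,0,0,-0.133,-1,0.045,-0.209,0,0,0,-0.133,-1,0.045,-0.209,0,0,0,-0.133,-1],
)

```text
clock: 4.15
eef_pos: [477.2, -194.1, 152.7]
tcp_rot: [-3.141, 0.001, 0.21]
contact_force: [0.4, -0.6, -1.5]
opening: 0.41
grasp_force: 90.0
```

```bash
python3 - <<'E'
from h import *
s=grab('side');t=grab('top')
d(535,-182.5,154,.21)
a=cv2.resize(s['color'][150:250,190:290],(600,600),interpolation=cv2.INTER_CUBIC)
cv2.imwrite('pics/g2.png',a)
# predicted prong tips in side view for current pose
p=r.sense(); M=R.from_euler('z',p['tcp_rot'][2]).as_matrix(); o=p['eef_pos']+M@[5.5,0,0]-[0,0,81.2]
for q in([33,22,10],[33,-22,10],[-40,22,2.5],[-40,-22,2.5]): print(q,((proj(s,o+M@q)-[190,150])*6).round())
E
```

```text
t 4.25 pos [ 477.3 -194.8  152.9] rot [3.1415e+00 4.0000e-04 2.0880e-01] op 0.411 F [-0.27  0.03 -0.62]
shift m [ 0.059  -0.0001 -0.0011] turn [ 0.0001  0.0004 -0.0012]
[33, 22, 10] [234. 357.]
[33, -22, 10] [262. 402.]
[-40, 22, 2.5] [ 60. 398.]
[-40, -22, 2.5] [ 81. 446.]
```

View pics/g2.png

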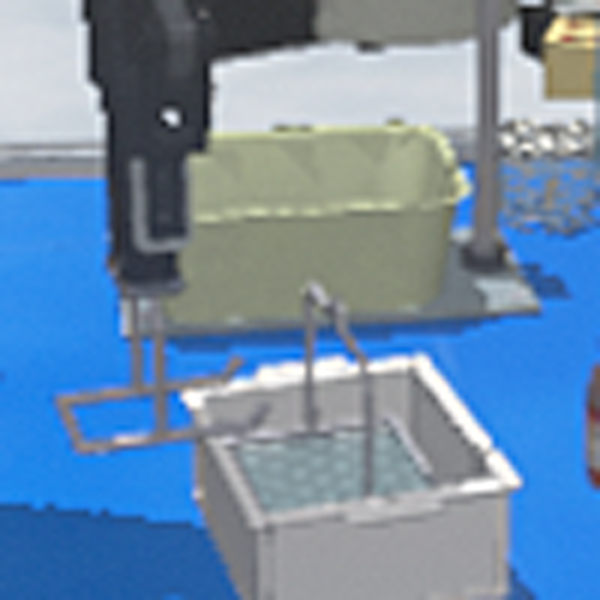

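Matches the prediction: prong tips are at (237,363) and (265,408) in the crop, level with and pointing at the open handle with legs at (312,·) and (368,·). Moving forward.

send_rows(
  targets=[0.008,0,0,0,0,0,-1,0.018,0,0,0,0,0,-1,0.028,0,0,0,0,0,-1,0.038,0,0,0,0,0,-1,0.048,0,0,0,0,0,-1,0.056,0,0,0,0,0,-1,0.059,0,0,0,0,0,-1,0.059,0,0,0,0,0,-1,0.059,0,0,0,0,0,-1],
)

```text
clock: 5.0
eef_pos: [535.0, -181.3, 153.0]
tcp_rot: [-3.141, 0.001, 0.21]
contact_force: [-0.4, 0.6, -1.4]
opening: 0.411
grasp_force: 90.0
```

```bash
python3 - <<'E'
from h import *
s=grab('side')
d(535,-182.5,173,.21)
a=cv2.resize(s['color'][170:240,210:280],(630,600),interpolation=cv2.INTER_CUBIC)
cv2.imwrite('pics/g3.png',a)
E
```

```text
t 5.05 pos [ 534.8 -181.4  153.1] rot [-3.1413e+00  6.0000e-04  2.1000e-01] op 0.406 F [-0.18  0.57 -1.12]
shift m [-0.      0.0011 -0.0199] turn [-0.0003  0.0006 -0.    ]
```

View pics/g3.png

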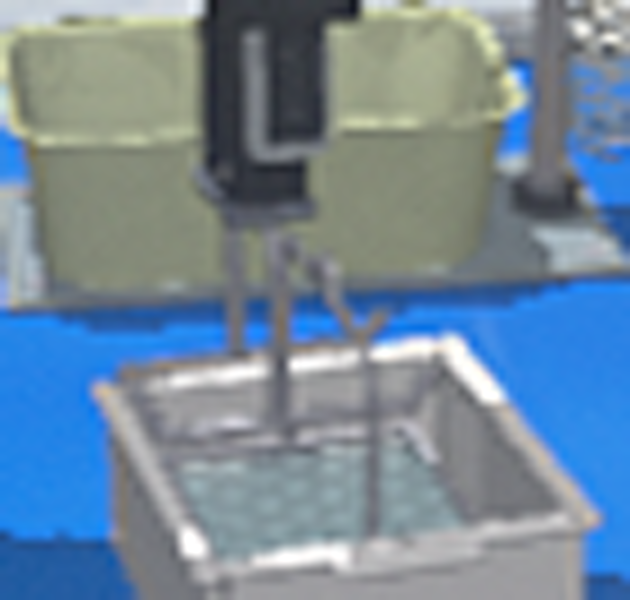

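The far prong tip at about (380,315) is past the handle plane (near leg at x≈372). Lifting.

send_rows(
  targets=[0,0,-0.008,0,0,0,-1,0,0,-0.018,0,0,0,-1,0,0,-0.023,0,0,0,-1,0,0,-0.027,0,0,0,-1,0,0,-0.031,0,0,0,-1,0,0,-0.036,0,0,0,-1,0,0,-0.042,0,0,0,-1,0,0,-0.05,0,0,0,-1,0,0,-0.055,0,0,0,-1,0,0,-0.055,0,0,0,-1],
)

```text
clock: 5.88
eef_pos: [535.9, -181.8, 209.7]
tcp_rot: [3.141, -0.002, 0.21]
contact_force: [0.2, -0.3, -3.2]
opening: 0.411
grasp_force: 89.9
```

```bash
python3 - <<'E'
from h import *
s=grab('side')
d(535,-182.5,285,.21)
a=cv2.resize(s['color'][150:240,200:290],(600,600),interpolation=cv2.INTER_CUBIC)
cv2.imwrite('pics/g4.png',a)
E
```

```text
t 5.9333 pos [ 535.6 -181.7  209.1] rot [ 3.1409e+00 -1.2000e-03  2.0980e-01] op 0.411 F [ 0.01 -0.54 -2.98]
shift m [-0.0007  0.0007 -0.0759] turn [ 0.0007 -0.0012 -0.0002]
```

View pics/g4.png

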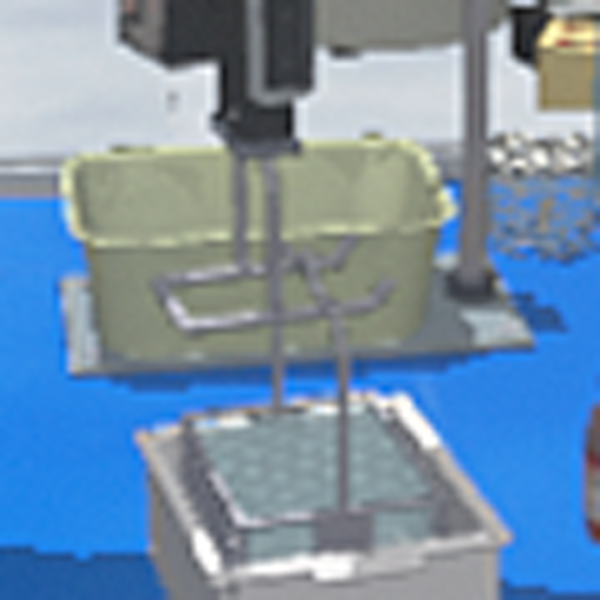

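The rack hangs level on both prongs, just leaving the dish. The near prong runs from (185,325) to (385,290), with the crown crossing it near (325,307), so the handle sits about 11–12 mm along the prongs. Lifting higher.

send_rows(
  targets=[0,0,-0.006,0,0,0,-1,0,0,-0.014,0,0,0,-1,0,0,-0.024,0,0,0,-1,0,0,-0.034,0,0,0,-1,0,0,-0.044,0,0,0,-1,0,0,-0.054,0,0,0,-1,0,0,-0.064,0,0,0,-1,0,0,-0.071,0,0,0,-1,0,0,-0.075,0,0,0,-1,0,0,-0.076,0,0,0,-1,0,0,-0.076,0,0,0,-1],
)

```text
clock: 6.85
eef_pos: [535.2, -181.6, 284.4]
tcp_rot: [3.142, -0.0, 0.21]
contact_force: [-0.3, 0.5, -3.7]
opening: 0.409
grasp_force: 89.8
```

```bash
python3 - <<'E'
from h import *
s=grab('side')
S=lambda a,b,z:onz(s,200+a*.15,150+b*.15,z).round(1)[:2]
print('kink',S(300,258,145),'near shoulder',S(338,312,134),'tips',S(352,242,138),S(385,287,138),'rear',S(158,283,130.5),S(185,323,130.5))
M=R.from_euler('z',.21).as_matrix()
for q in([17.5,0],[38.5,22],[38.5,-22],[-34.5,22],[-34.5,-22]): print(q,(np.array([535.6,-181.7])+(M@[*q,0])[:2]).round(1))
d(548-17.5,97.5-.8,285,.042)
E
```

```text
kink [ 548.7 -188. ] near shoulder [ 559.9 -212.4] tips [ 570.5 -157.2] [ 577.7 -201.1] rear [ 498.5 -170.9] [ 506.6 -208.3]
[17.5, 0] [ 552.7 -178.1]
[38.5, 22] [ 568.7 -152.2]
[38.5, -22] [ 577.8 -195.2]
[-34.5, 22] [ 497.3 -167.4]
[-34.5, -22] [ 506.4 -210.4]
t 6.9 pos [ 535.  -181.5  284. ] rot [-3.1414e+00  4.0000e-04  2.0980e-01] op 0.411 F [-0.81  0.56 -3.33]
shift m [ 0.0536 -0.273  -0.001 ] turn [-0.0002  0.0005  0.1678]
```

send_rows(
  targets=[-0.001,-0.005,0,0,0,0.003,-1,-0.003,-0.015,0,0,0,0.01,-1,-0.0065,-0.029,0,0,0,0.018,-1,-0.011,-0.049,0,0,0,0.028,-1,-0.016,-0.071,0,0,0,0.04,-1,-0.0205,-0.092,0,0,0,0.052,-1,-0.025,-0.112,0,0,0,0.062,-1,-0.028,-0.126,0,0,0,0.072,-1,-0.03,-0.136,0,0,0,0.078,-1,-0.031,-0.141,0,0,0,0.08,-1,-0.031,-0.141,0,0,0,0.08,-1],
)

```text
clock: 7.82
eef_pos: [475.0, -49.2, 284.2]
tcp_rot: [-3.141, 0.0, 0.131]
contact_force: [-0.2, -1.0, -3.7]
opening: 0.413
grasp_force: 90.0
```

```bash
python3 - <<'E'
from h import *
d(472.5,93,284,.04)
E
```

```text
t 7.8167 pos [475.  -49.2 284.2] rot [-3.1414e+00  2.0000e-04  1.3090e-01] op 0.413 F [-0.22 -0.96 -3.68]
shift m [ 0.0161 -0.1413  0.0003] turn [-0.0002  0.0002  0.0909]
```

send_rows(
  targets=[0.001,-0.005,0,0,0,0.003,-1,0.002,-0.015,0,0,0,0.01,-1,0.003,-0.029,0,0,0,0.02,-1,0.005,-0.049,0,0,0,0.03,-1,0.008,-0.071,0,0,0,0.045,-1,0.0105,-0.092,0,0,0,0.06,-1,0.013,-0.112,0,0,0,0.072,-1,0.0145,-0.126,0,0,0,0.082,-1,0.0155,-0.136,0,0,0,0.088,-1,0.016,-0.141,0,0,0,0.091,-1,0.016,-0.141,0,0,0,0.091,-1,0.016,-0.141,0,0,0,0.091,-1],
)

```text
clock: 8.82
eef_pos: [473.3, 91.4, 284.2]
tcp_rot: [3.141, 0.0, 0.039]
contact_force: [-0.5, -0.5, -2.9]
opening: 0.414
grasp_force: 90.1
```

```bash
python3 - <<'E'
from h import *
s=grab('side');t=grab('top')
d(532.5,95.3,284,.04)
a=cv2.resize(s['color'][95:180,190:285],(450,400),interpolation=cv2.INTER_CUBIC)
b=cv2.resize(t['color'][150:240,140:210],(311,400),interpolation=cv2.INTER_CUBIC)
cv2.imwrite('pics/g5.png',np.hstack([a,b]))
E
```

```text
t 8.9167 pos [473.2  91.1 284.2] rot [3.1412e+00 1.0000e-04 3.8300e-02] op 0.412 F [ 0.41 -0.79 -3.1 ]
shift m [ 0.0594 -0.0019  0.0002] turn [ 0.0004  0.0001 -0.0017]
```

View pics/g5.png

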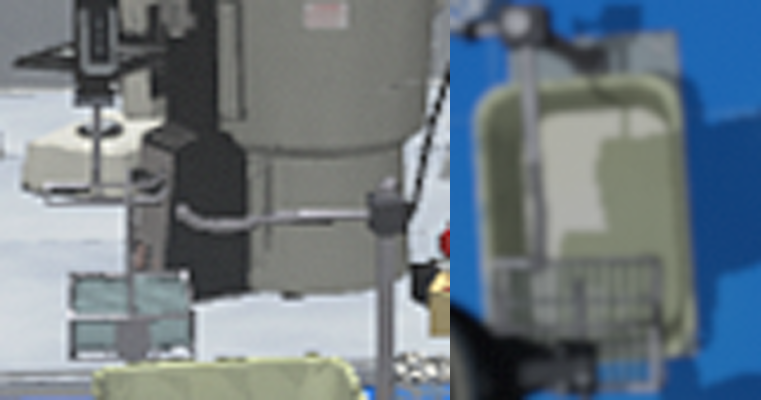

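Side: the rack hangs level (cage spans (72–192, 272–355)), handle behind the ball at (182,213). Top: bar ball at (535,258), cage edges at columns 492 and 662. I'll compute the lateral offset numerically.

```bash
python3 - <<'E'
from h import *
s=grab('side');t=grab('top')
T=lambda a,b,z:onz(t,140+(a-450)/4.44,150+b/4.44,z).round(1)[:2]
S=lambda a,b,z:onz(s,190+a*95/450,95+b*85/400,z).round(1)[:2]
print('ball',T(535,262,190),'bar mid',T(530,180,184),'bar near clamp',T(526,60,184))
print('cage front corners',T(492,258,141),T(660,258,141),'right rear',T(662,388,141))
print('S: cage top near L/R',S(72,318,141),S(192,318,141),'far top',S(72,275,141),S(190,275,141),'ball',S(182,213,190))
# line detection aid: bright grey columns of bar at several rows
g=cv2.cvtColor(t['color'],cv2.COLOR_BGR2GRAY)
for row in range(170,214,6): print(row,g[row,150:190].tolist())
E
```

```text
ball [522.   96.8] bar mid [567.3 100.4] bar near clamp [634.  101.6]
cage front corners [525.2 133.4] [522.6  36.7] right rear [448.   36.9]
S: cage top near L/R [452.6  33.4] [525.1  25.7] far top [451.7 124.3] [528.3 116.2] ball [523.1  89.9]
170 [147, 148, 143, 137, 133, 131, 136, 141, 134, 118, 116, 121, 122, 120, 117, 115, 113, 111, 109, 107, 103, 95, 84, 82, 88, 93, 96, 97, 99, 98, 99, 100, 102, 107, 112, 120, 132, 144, 151, 144]
176 [94, 93, 93, 92, 94, 97, 112, 131, 132, 117, 117, 134, 147, 155, 161, 165, 166, 166, 167, 167, 168, 168, 168, 169, 169, 170, 171, 167, 154, 145, 157, 170, 173, 172, 168, 159, 146, 128, 113, 121]
182 [76, 77, 78, 77, 79, 88, 110, 130, 135, 138, 152, 169, 174, 174, 174, 174, 174, 174, 174, 175, 174, 174, 172, 164, 148, 135, 130, 130, 130, 129, 129, 129, 129, 130, 129, 128, 128, 128, 123, 113]
188 [79, 79, 78, 77, 76, 87, 104, 111, 105, 102, 122, 153, 169, 174, 174, 174, 174, 174, 174, 174, 174, 169, 154, 136, 129, 129, 130, 130, 129, 130, 129, 130, 129, 128, 128, 128, 128, 128, 126, 118]
194 [79, 74, 75, 74, 76, 80, 101, 124, 123, 105, 110, 141, 165, 173, 174, 174, 174, 174, 174, 174, 174, 174, 170, 155, 137, 129, 129, 129, 130, 131, 131, 130, 131, 130, 130, 129, 130, 130, 130, 126]
200 [85, 78, 78, 77, 75, 76, 94, 120, 124, 111, 104, 123, 153, 170, 174, 173, 172, 171, 172, 172, 172, 172, 172, 171, 165, 151, 136, 131, 131, 131, 130, 129, 130, 130, 129, 129, 130, 131, 130, 128]
206 [90, 81, 79, 77, 76, 76, 85, 98, 105, 98, 96, 120, 150, 162, 152, 135, 128, 127, 127, 128, 129, 129, 130, 130, 128, 128, 127, 127, 125, 122, 121, 120, 121, 121, 121, 120, 121, 123, 127, 129]
212 [101, 108, 106, 89, 77, 79, 83, 90, 108, 121, 124, 129, 135, 129, 118, 113, 110, 105, 102, 99, 104, 113, 113, 110, 119, 116, 111, 118, 116, 110, 116, 118, 112, 114, 114, 106, 104, 107, 118, 126]
```

send_rows(
  targets=[0,-0.003,0,0,0,0,-1,0.002,-0.007,0,0,0,0,-1,0.007,-0.01,0,0,0,0,-1,0.014,-0.01,0,0,0,0,-1,0.022,-0.01,0,0,0,0,-1,0.031,-0.01,0,0,0,0,-1,0.04,-0.01,0,0,0,0,-1,0.048,-0.01,0,0,0,0,-1,0.055,-0.01,0,0,0,0,-1,0.06,-0.01,0,0,0,0,-1,0.062,-0.01,0,0,0,0,-1,0.062,-0.01,0,0,0,0,-1],
)

```text
clock: 10.02
eef_pos: [535.0, 104.1, 284.1]
tcp_rot: [3.142, 0.0, 0.039]
contact_force: [-0.2, -0.6, -3.1]
opening: 0.412
grasp_force: 90.1
```

```bash
python3 - <<'E'
from h import *
s=grab('side');t=grab('top')
d(534.5,103.5,257,.04)
b0=cv2.imread('pics/top0.png').astype(int); s0=cv2.imread('pics/side0.png').astype(int)
for n,f,o,w in(('top',t,b0,(150,240,140,215)),('side',s,s0,(90,185,200,290))):
    df=np.abs(f['color'].astype(int)-o).sum(2)>45
    y0,y1,x0,x1=w
    print(n,w)
    for row in range(y0,y1,2): print(row,''.join('#' if v else '.' for v in df[row,x0:x1]))
E
```

```text
t 10.1167 pos [534.4 104.1 284.2] rot [3.1415e+00 5.0000e-04 3.8700e-02] op 0.409 F [ 0.01 -0.09 -2.34]
shift m [0.0001 0.0006 0.0272] turn [ 0.0001  0.0005 -0.0013]
top (150, 240, 140, 215)
150 ...........................................................................
152 ......................................................................#....
154 ................................................................########...
156 .......................................................##################..
158 ...............................................###########################.
160 ........................................###################################
162 ................###.................#...###################################
164 ................###...............####..###################################
166 ................###.........###################..##########################
168 ................###...#########..################......####################
170 ................####..#########....################.....###################
172 ................####.....
[... 6570 characters left out ...]
...................................
172 ..........................................................................................
174 ................................................................#.........................
176 ..............................................................####........................
178 ..............................................................##..##......................
180 ..........#...................................................#######.....................
182 .........###..................................................#######.....................
184 ..........###................................#################............................
```

```bash
python3 - <<'E'
from h import *
s=grab('side');t=grab('top')
def ony(f,u,v,y):
    o,dd=ray(f,u,v); return (o+dd*(y-o[1])/dd[1]).round(1)
print('left edge',onz(t,156.3,190,141).round(1),onz(t,156.3,190,125).round(1),'right',onz(t,193,188,141).round(1),onz(t,193,188,125).round(1))
print('near leg',ony(s,237.6,146,50)); print('cage near top L/R',ony(s,225,158,49),ony(s,253,160,49), 'bottom',ony(s,226,168,49))
print('ball',ony(s,228.4,139.5,95.5))
print('prong tip',ony(s,243,132,82))
# predicted dip pixel
print(proj(s,[550,97,180]))
# view sub-image columns in top: gradient on row 196..206 to find cage left/right
for row in(188,196,202,208): print(row,t['color'][row,150:200].mean(1).round().astype(int).tolist())
E
```

```text
left edge [571.2 115.3 141. ] [572.1 119.2 125. ] right [573.8  21.1 141. ] [574.7  23.5 125. ]
near leg [547.7  50.  182.8]
cage near top L/R [510.2  49.  148. ] [592.5  49.  139. ] bottom [512.3  49.  117. ]
ball [523.3  95.5 190.9]
prong tip [566.3  82.  215.9]
[237.33381949 142.63656969]
188 [86, 85, 80, 81, 81, 86, 103, 111, 107, 96, 85, 83, 84, 86, 93, 105, 109, 104, 107, 113, 111, 110, 113, 111, 111, 117, 115, 108, 108, 109, 109, 112, 118, 124, 125, 126, 126, 125, 123, 115, 107, 105, 98, 84, 74, 71, 71, 71, 69, 70]
196 [60, 64, 66, 74, 75, 70, 68, 67, 59, 46, 39, 35, 31, 31, 41, 70, 97, 107, 106, 103, 100, 100, 107, 110, 106, 105, 102, 98, 101, 99, 83, 72, 94, 116, 125, 129, 136, 147, 152, 152, 149, 146, 138, 115, 87, 71, 72, 79, 92, 102]
202 [58, 60, 61, 61, 60, 60, 61, 62, 64, 67, 81, 89, 88, 78, 67, 79, 102, 118, 126, 129, 123, 114, 116, 120, 124, 131, 125, 113, 123, 137, 125, 102, 100, 115, 124, 127, 138, 151, 156, 157, 154, 147, 142, 127, 97, 76, 71, 71, 79, 94]
208 [16, 19, 20, 24, 38, 50, 61, 76, 77, 67, 62, 68, 80, 86, 95, 109, 122, 123, 118, 125, 123, 122, 131, 129, 125, 133, 133, 123, 127, 137, 138, 138, 131, 123, 124, 125, 126, 131, 146, 160, 163, 152, 143, 131, 108, 84, 72, 73, 80, 94]
```

send_rows(
  targets=[0.001,-0.001,0.004,0,0,0,-1,0.002,-0.001,0.01,0,0,0,-1,0.002,-0.001,0.016,0,0,0,-1,0.002,-0.001,0.021,0,0,0,-1,0.002,-0.001,0.025,0,0,0,-1,0.002,-0.001,0.028,0,0,0,-1,0.002,-0.001,0.031,0,0,0,-1,0.002,-0.001,0.034,0,0,0,-1,0.002,-0.001,0.036,0,0,0,-1,0.002,-0.001,0.037,0,0,0,-1,0.002,-0.001,0.037,0,0,0,-1],
)

```text
clock: 11.13
eef_pos: [536.7, 105.3, 247.2]
tcp_rot: [-3.142, -0.0, 0.039]
contact_force: [-0.7, -0.2, -0.9]
opening: 0.414
grasp_force: 90.0
```

```bash
python3 - <<'E'
from h import *
F=[]
for i in range(6): s=grab('side'); F.append(r.sense()['contact_force'])
print(np.mean(F,0).round(2),np.std(F,0).round(2))
d(534.5,103.5,240,.04)
s0=cv2.imread('pics/side0.png').astype(int)
df=np.abs(s['color'].astype(int)-s0).sum(2)>45
for row in range(112,190,2): print(row,''.join('#' if v else '.' for v in df[row,210:270]))
E
```

```text
[-0.15  0.32 -1.  ] [0.31 0.29 0.31]
t 11.4333 pos [536.7 105.3 247.5] rot [-3.1415e+00 -3.0000e-04  3.8800e-02] op 0.407 F [ 0.2   0.64 -0.45]
shift m [-0.0023  0.0017  0.0075] turn [-0.0001 -0.0003 -0.0012]
112 ...................###...#..................................
114 ...................###.#.#..................................
116 ...................###.####.................................
118 ...................###......................................
120 ...................########.................................
122 ..................##........................................
124 ...................##.......................................
126 ..................##..####..................................
128 ..................########..................................
130 ....................####....................................
132 ....................####....................................
134 ....................####....................................
136 ....................####....................................
138 .................#######..................
[... 943 characters left out ...]
.....###########################..................
170 ...............############################.................
172 ...............#######################.###..................
174 ................##########################...........##.....
176 ................###..#############......##..........####....
178 ................##........########......##..........##..##..
180 .................############.....######...........########.
182 ##.................................................########.
184 ###...............................##################........
186 ...##########...............................................
188 ............................................................
```

Force has fallen to the lifter's own weight, so the rack is on the bar. Lowering to clear the tips.

send_rows(
  targets=[0,0,0.002,0,0,0,-1,0,0,0.005,0,0,0,-1,0,0,0.008,0,0,0,-1,0,0,0.01,0,0,0,-1,0,0,0.01,0,0,0,-1,0,0,0.01,0,0,0,-1],
)

```text
clock: 11.93
eef_pos: [536.5, 105.2, 237.0]
tcp_rot: [3.142, 0.001, 0.039]
contact_force: [0.2, 0.4, -1.1]
opening: 0.412
grasp_force: 90.0
```

```bash
python3 - <<'E'
from h import *
F=[]
for i in range(4): s=grab('side'); F.append(r.sense()['contact_force'])
print(np.mean(F,0).round(2))
d(450,101,237,.04)
s0=cv2.imread('pics/side0.png').astype(int)
df=np.abs(s['color'].astype(int)-s0).sum(2)>45
for row in range(134,184,2): print(row,''.join('#' if v else '.' for v in df[row,210:270]))
def ony(f,u,v,y):
    o,dd=ray(f,u,v); return (o+dd*(y-o[1])/dd[1]).round(1)
print('leg',ony(s,238.2,153,50))
E
```

```text
[-0.24 -0.09 -1.02]
t 12.1333 pos [536.7 105.3 237.4] rot [-3.1415e+00 -3.0000e-04  3.8800e-02] op 0.409 F [-0.11 -0.56 -0.29]
shift m [-0.0868  0.0009  0.0004] turn [-0.0001 -0.0003 -0.0012]
134 ....................####....................................
136 ....................####....................................
138 .................#######....................................
140 ......................##...##...########################....
142 .....................###########............................
144 .....................###...###..............................
146 ............#.###################...........................
148 ..........#####.......###.####..............................
150 ...........#...##################...........................
152 ...............#.........#####..............................
154 ...........................####.............................
156 ...........................####.............................
158 ...........................####.............................
160 ................##.........####.......##....................
162 ...............###.######################...................
164 ...............###########################..................
166 ...............###########################..................
168 ................###########################.................
170 ................###########################.................
172 ...............########################.###.................
174 .................######################..##..........##.....
176 .................##.##############.......##.........####....
178 .................##.#...###########...#####.........##..##..
180 #................#############...###...............########.
182 ##.................................................########.
leg [549.1  50.  161.6]
```

send_rows(
  targets=[-0.003,0,0,0,0,0,-1,-0.009,0,0,0,0,0,-1,-0.016,0,0,0,0,0,-1,-0.024,0,0,0,0,0,-1,-0.034,0,0,0,0,0,-1,-0.046,0,0,0,0,0,-1,-0.06,0,0,0,0,0,-1,-0.074,0,0,0,0,0,-1,-0.083,0,0,0,0,0,-1,-0.087,0,0,0,0,0,-1,-0.087,0,0,0,0,0,-1],
)

```text
clock: 13.05
eef_pos: [448.7, 101.9, 237.5]
tcp_rot: [-3.142, -0.0, 0.039]
contact_force: [1.0, -0.1, -2.3]
opening: 0.41
grasp_force: 90.0
```

```bash
python3 - <<'E'
from h import *
s=grab('side')
d(440,-50,237,.04)
d(440,-300,83,.04)
s0=cv2.imread('pics/side0.png').astype(int)
df=np.abs(s['color'].astype(int)-s0).sum(2)>45
for row in range(120,184,2): print(row,''.join('#' if v else '.' for v in df[row,200:270]))
E
```

```text
t 13.1 pos [449.6 101.9 237.6] rot [-3.1415e+00 -9.0000e-04  3.9000e-02] op 0.414 F [ 0.52  0.38 -0.52]
shift m [-0.0155  0.1515  0.0006] turn [-0.0001 -0.0009 -0.001 ]
t 13.1 pos [449.6 101.9 237.6] rot [-3.1415e+00 -9.0000e-04  3.9000e-02] op 0.414 F [ 0.52  0.38 -0.52]
shift m [-0.0254  0.4013  0.1545] turn [-0.0001 -0.0009 -0.001 ]
120 #######...............................................................
122 ########..............................................................
124 ########..............................................................
126 ######................................................................
128 #######...............................................................
130 #######...............................................................
132 #######...............................................................
134 .##...................................................................
136 .##...................................................................
138 .###.......................###........................................
140 ..##....
[... 937 characters left out ...]
#######..................
166 .........................##########################...................
168 ..........................###########################.................
170 ..........................##########################..................
172 .........................############################.................
174 ...........................######################..##.................
176 ...........................##.##############.......##.................
178 .........##...............##.......##########......##.................
180 .........###...............#############...###........................
182 .........###..........................................................
```

send_rows(
  targets=[-0.005,0.015,0,0,0,0,-1,-0.01,0.045,0,0,0,0,-1,-0.015,0.08,0,0,0,0,-1,-0.02,0.12,0,0,0,0,-1,-0.025,0.16,0,0,0,0,-1,-0.025,0.2,0,0,0,0,-1,-0.025,0.24,0,0,0,0,-1,-0.025,0.28,0,0,0,0,-1,-0.025,0.32,0,0,0,0,-1,-0.025,0.36,0,0,0,0,-1,-0.025,0.4,0,0,0,0,-1,-0.025,0.43,0,0,0,0,-1],
)

```text
clock: 14.1
eef_pos: [441.7, -332.6, 237.3]
tcp_rot: [3.14, -0.001, 0.038]
contact_force: [0.1, 0.4, -1.1]
opening: 0.408
grasp_force: 90.1
```

send_rows(
  targets=[0,0.02,0.01,0,0,0,-1,0,0.03,0.035,0,0,0,-1,0,0.03,0.07,0,0,0,-1,0,0.03,0.1,0,0,0,-1,0,0.03,0.125,0,0,0,-1,0,0.03,0.138,0,0,0,-1,0,0.03,0.142,0,0,0,-1,0,0.03,0.142,0,0,0,-1,0,0.03,0.142,0,0,0,-1],
)

```text
clock: 14.85
eef_pos: [443.2, -359.4, 95.8]
tcp_rot: [3.141, -0.001, 0.039]
contact_force: [0.5, -0.3, -0.7]
opening: 0.408
grasp_force: 90.2
```

```bash
python3 - <<'E'
from h import *
d(440,-360,81.5,.039)
E
```

```text
t 14.85 pos [ 443.2 -359.4   95.8] rot [ 3.141e+00 -7.000e-04  3.880e-02] op 0.408 F [ 0.52 -0.25 -0.75]
shift m [-0.0033  0.0005  0.0143] turn [ 0.0006 -0.0007 -0.0002]
```

send_rows(
  targets=[0,0,0.005,0,0,0,-1,0,0,0.009,0,0,0,-1,0,0,0.012,0,0,0,-1,0,0,0.0135,0,0,0,-1,0,0,0.0145,0,0,0,-1,0,0,0.0145,0,0,0,-1,0,0,0.0145,0,0,0,-1],
)

```text
clock: 15.43
eef_pos: [442.6, -358.8, 81.2]
tcp_rot: [3.141, -0.0, 0.039]
contact_force: [-1.0, 1.1, 3.1]
opening: 0.404
grasp_force: 90.7
```

```bash
python3 - <<'E'
from h import *
F=[]
for i in range(4): s=grab('side'); F.append(r.sense()['contact_force'])
print(np.mean(F,0).round(2)); d(440,-360,81.5,.039)
E
```

```text
[-1.78  0.66  5.11]
t 15.6333 pos [ 442.6 -358.8   81.2] rot [ 3.1415e+00 -1.0000e-04  3.8800e-02] op 0.411 F [-2.19  1.1   5.83]
shift m [-0.0026  0.0011 -0.0003] turn [ 0.0001 -0.0001 -0.0002]
```

Foot is on the bench. Releasing, then retreating straight up.

send_rows(
  targets=[0,0,0,0,0,0,-0.1,0,0,0,0,0,0,0.1,0,0,0,0,0,0,0.3,0,0,0,0,0,0,0.6,0,0,0,0,0,0,1,0,0,0,0,0,0,1,0,0,0,0,0,0,1,0,0,0,0,0,0,1,0,0,0,0,0,0,1],
  grip_force=20,
)

```text
clock: 16.38
eef_pos: [442.5, -358.8, 80.8]
tcp_rot: [-3.142, 0.0, 0.039]
contact_force: [0.2, -0.3, 0.3]
opening: 0.998
grasp_force: 0.0
```

send_rows(
  targets=[0,0,-0.01,0,0,0,1,0,0,-0.03,0,0,0,1,0,0,-0.06,0,0,0,1,0,0,-0.09,0,0,0,1,0,0,-0.12,0,0,0,1,0,0,-0.15,0,0,0,1,0,0,-0.17,0,0,0,1,0,0,-0.18,0,0,0,1,0,0,-0.18,0,0,0,1,0,0,-0.18,0,0,0,1],
)

```text
clock: 17.22
eef_pos: [442.4, -358.6, 260.6]
tcp_rot: [3.141, -0.0, 0.039]
contact_force: [-0.4, 0.5, -0.4]
opening: 1.002
grasp_force: 0.0
```

```bash
python3 - <<'E'
from h import *
s=grab('side')
d(440,-360,261,.039)
s0=cv2.imread('pics/side0.png').astype(int)
df=np.abs(s['color'].astype(int)-s0).sum(2)>45
for row in range(138,184,3): print(row,''.join('#' if v else '.' for v in df[row,210:270]))
g=s['color'].max(2)<75
for row in range(220,310,3): print(row,''.join('#' if v else '.' for v in g[row,170:250]))
M=R.from_euler('z',.039).as_matrix(); o=np.array([442.6,-358.8,0])+M@[5.5,0,0]
print('expected grip bottom/top px',proj(s,o+M@[-8,0,62]),proj(s,o+M@[-8,0,132]))
E
```

```text
t 17.2667 pos [ 441.9 -358.3  259.6] rot [-3.1405e+00  1.3000e-03  3.8800e-02] op 0.999 F [ 0.05 -0.08 -0.01]
shift m [-0.002   0.0017 -0.0014] turn [-0.0011  0.0013 -0.0002]
138 ............................................................
141 ...........................##...............................
144 ...........................###..............................
147 ...........................####.............................
150 ...........................####.............................
153 ...........................####.............................
156 ...........................####.............................
159 ........................#.#######....#......................
162 ..............####.####################.#...................
165 ...............##########################...................
168 ................##########################..................
171 ................###########################.................
174 ................###.###############..#..###.................
177 .................#......#########........##.................
180 ...........
[... 2048 characters left out ...]
.....................
289 ................................................................................
292 ................................................................................
295 ................................................................................
298 ................................................................................
301 ................................................................................
304 ................................................................................
307 ................................................................................
expected grip bottom/top px [198.80784403 260.65728207] [196.92364462 229.83008398]
```

```bash
python3 -c "
from rig import r
print(r.sign_off())"
```

```text
the job is handed in; nothing more can be done
None
```

The job is handed in: the last camera check showed the rack hanging on the bar with its kink at the dip and the lifter upright on the bench, released; no verdict was returned.

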